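# Gauge the depth of a casting mould

### The job

Stand the depth gauge across the mould with the round pocket, its beam flat on the mould's top and its rod over the pocket. Then push the rod gently down until it touches the pocket's bottom, and only then fold the clamp lever fully down to lock that depth; leave the gauge standing there, and leave the cup, funnel and bottle where they are.

Things in the scene. Friction and masses are not known exactly. Their poses are not given: they have to be found in the camera images.
- gauge_centre (a point): Depth gauge standing on its beam, 0.24 kg; this point: centre of the beam, on the rod's axis, 8 mm above the underside; local z up. Aluminium beam 160 mm (local y) x 24 mm (x) x 16 mm high, flat below. On its middle a head 24 x 34 mm (x, y), top 50 mm above the underside; a vertical 8 mm steel rod runs through both. Half -y of the beam is bare, over half +y is the clamp lever.
- gauge_grip (a point): Point on the bare half of the gauge's beam, where it can be taken from above with the fingers across the 24 mm width: 65 mm from the rod's axis towards local -y (15 mm from the beam's end), half-way up (8 mm above the underside); axes as gauge_centre.
- gauge_foot (a point): Centre of the underside of the gauge's beam, on the rod's axis; axes as gauge_centre.
- gauge: The same depth gauge as a whole, origin at gauge_foot.
- rod (a joint): How far the rod is pushed down, m: 0 = fully up (lower end 22 mm above the beam's underside), at most 0.072. It slides with about 2 N of friction and stays where left; with the lever down it is clamped.
- rod_top (a point): Centre of the flat top of the rod's knob (18 mm in diameter, 14 mm high), the highest point of the gauge: 140 mm above the beam's underside when the rod is fully up.
- rod_tip (a point): Centre of the rod's flat lower end, 118 mm below rod_top.
- lever (a joint): Clamp lever, rad: 0 = raised 43 degrees above level (rod free), 0.75 = fully down, level (clamped). Pivot along local x, 24 mm from the rod's axis towards local +y, 40 mm above the beam's underside; arm 50 mm long, 10 mm wide, 5 mm thick, pointing up and out over half +y. Stiff: pressing its end down takes 2 to 5 N, most at the last; stays where left.
- lever_tip (a point): Axis of the lever's round barrel end (10 mm in diameter, 15 mm wide along local x), 45 mm from the pivot along the arm.
- round_mould: Fixed white mould block 130 x 130 mm, 60 mm high (with a black foot 138 mm square), open upwards, with a round pocket 60 mm in diameter in its middle. Origin under its centre, z up.
- round_mould_mouth (a point): Centre of the round pocket's mouth, level with the mould's flat top.
- round_mould_bottom (a point): Centre of the round pocket's flat bottom, which lies 25 to 45 mm below the mouth, different each time.
- round_mould_floor: The piece that forms the round pocket's bottom; fixed; its origin is 12 mm below the bottom's surface.
- oblong_mould: The other fixed mould block, of the same outside size, with an oblong pocket 44 x 74 mm. Not to be gauged.
- mixing_cup: Bystander: loose open white cup, 80 mm across the rim, 92 mm high; origin under its centre.
- funnel: Bystander: loose steel funnel standing mouth down, 88 mm across, 88 mm high; origin under its centre.
- pigment_bottle: Bystander: loose grey bottle, 48 mm across, 105 mm high; origin under its centre.

How it is judged:
On the way, in this order (a step that is already met when the one before it is completed fails the run):
1. the gauge stands flat across the round mould, let go, its rod over the pocket, lever still raised (horizontal distance between gauge_foot and round_mould_mouth below 0.025 m and z of gauge_foot in the frame of round_mould_mouth below 0.002 m and angle between gauge's own z axis and vertical below 0.04 rad and contact force between gauge and the fingers below 0.2 N and value of joint lever below 0.4 rad), for 0.2 s.
2. the rod touches the pocket's bottom while the lever is still raised (z of rod_tip in the frame of round_mould_bottom below 0.0015 m and horizontal distance between rod_tip and round_mould_bottom below 0.026 m and z of gauge_foot in the frame of round_mould_mouth below 0.002 m and value of joint lever below 0.4 rad), for 0.1 s.
At the end, for the whole second after the job is handed in: The gauge stands at rest, let go, flat on the round mould's top (underside within 2 mm of it, upright within 2 degrees), its rod within 26 mm of the pocket's centre and its lower end within 1.5 mm of the pocket's bottom, and the lever is down (0.66 rad or more of 0.75) (horizontal distance between gauge_foot and round_mould_mouth below 0.026 m and z of gauge_foot in the frame of round_mould_mouth below 0.002 m and angle between gauge's own z axis and vertical below 0.04 rad and z of rod_tip in the frame of round_mould_bottom below 0.0015 m and value of joint lever above 0.66 rad and linear speed of gauge below 0.02 m/s); the robot touches nothing.
It fails at once if the rod is rammed into the pocket's bottom (more than 40 N) (contact force between gauge and round_mould_floor above 40 N).
It fails at once if the cup, funnel or bottle is moved by more than 30 mm or tipped (distance of any of mixing_cup, funnel, pigment_bottle from where it was at the start of the episode above 0.03 m or angle between any of mixing_cup, funnel, pigment_bottle's own z axis and vertical above 0.5 rad).
It also fails if it takes over 58 s, if anything falls off the work surface, if the arm or the gripper's body presses on something with over 40 N, if the wrist force passes 120 N, or if a joint passes its speed limit or range.

### The arm

A 7-joint arm with a two-finger parallel gripper is mounted at the origin on the work surface. World frame = base frame: x ahead of the robot, y to its left, z up, the work surface at z = 0. Lengths are in m, angles in rad, forces in N, time in s.
With the tool pointing down it reaches from about 0.35 to 0.9 m from the base axis. Payload 8.1 kg.
Tool frame: the origin (TCP) lies at the very end of the fingers, on their centre line; the grasp point (between the pads) lies 19 mm behind it; z points along the fingers, y is the line along which they close (so a half turn about z gives the same grasp; the last joint's range is limited). The gripper opens to 92 mm and grips with 3 to 60 N. Pads are 19 mm wide; open, the fingers measure 130 mm over their backs; the gripper's body (75 mm by 190 mm) begins 47 mm behind the grasp point.
Start: joints at [-1.451, 0.434, 0.025, 1.573, -0.012, 1.134, -0.075], TCP at [0.138, 0.61, 0.227] pointing down, gripper open.
Joint ranges: [-2.62, 2.62], [-0.44, 2.09], [-1.27, 1.32], [0.08, 2.57], [-1.32, 4.46], [0.12, 2], [-2.74, 2.74]. Speed limits (rad/s): [2.22, 2.22, 3.01, 3.01, 3.14, 3.14, 3.14].

### API

Orientations are given as a rotation vector (axis times angle).
In Python, from cell import arm gives the robot as it stands.
- The arm moves only by the tool jog_arm, never from a script. Its argument "rows" is a list of rows, each a list of 3 entries, a list of its own where there are three numbers: the shift along the world's x, y, z in cm, then the turn, a rotation vector about the world's x, y, z in degrees, then the opening, from 0 (shut) to 1 (fully open). A call has 1 to 8 rows; each row is the pose to reach, as a shift and turn from the pose commanded when the call began; what a row does not reach only later rows make up. A row lasts 1/8 s, in which the tool goes at most 62.5 mm and 10.7 degrees, less where a joint would pass 70% of its speed; a pose out of reach is approached as far as the arm can. A call with a gripper value outside its range is refused whole. The fingers move at their own pace and stop on an object; "newtons" is the grip in N (left out, the last holds). Time passes only in rows, so rows that repeat a pose let the fingers close. It gives the time, the measured TCP pose, the force, the opening and the grip force at its end, in the units of the state.
- arm.observe(): the state, without advancing time (a new reading comes with each control period).
- arm.get_image(name): name is "side" or "top"; returns a dict with "img" (480x640x3 uint8, red, green, blue), "depth" (480x640 float32, m along the optical axis (not along the pixel's ray), 0 where there is no reading), "fx", "fy", "cx", "cy" (pixels), "rvec" (rotation vector, rad) and "tvec" (3), from world to camera coordinates, as OpenCV has them. Camera axes: x right, y down, z forward; pixel columns grow to the right and rows downward; lengths in m; the calibration is good to about 2 mm. A picture is of the moment at which its call begins.
- arm.sign_off(): hands the job in; it is judged then, once.
The state is a dict: "clock": time; "joints": joint angles; "dq": joint speeds; "joint_efforts": joint torques, N m; "position": TCP position; "ee_rot": TCP orientation; "force": force on the tool from outside, world axes, zero at the start; "ft_torque": the same for the moment, N m; "width": opening from 0.0 (shut) to 1.0 (fully open); "gripper_force": force on a finger pad.
Only numpy, scipy, OpenCV 4.12 (cv2) and the standard library are available. Lean on these libraries where they do the work, as an engineer would, in place of code of your own. Each camera call takes 0.05 s, during which the arm holds its last target. There are 200 camera calls.

## Working session

There is one attempt and no reset: what is moved stays moved. The work goes in short steps, Python scripts to look and compute and a tool call to move; the robot and the scene stay as the last step left them, time stands still between calls to the robot, and variables do not carry over. Pictures are saved under pics/ and viewed, at most 10 in all, crops included, and the job is handed in when it is done.

Besides the shell and the picture viewer there is one more tool, called after "Emit:" in YAML: its name, and indented under it one key for each argument. jog_arm: Moves the arm, as the interface text tells. Its arguments: {"type":"object","properties":{"rows":{"type":"array","items":{"type":"array"}},"newtons":{"type":"number"}},"required":["rows"]}

```bash
mkdir -p pics; cat > h.py <<'E'
import numpy as np, cv2, pickle
from cell import arm
def snap(n):
    d={}
    for c in ("top","side"):
        d[c]=arm.get_image(c); cv2.imwrite(f"pics/{c}{n}.png",cv2.cvtColor(d[c]["img"],cv2.COLOR_RGB2BGR))
    pickle.dump(d,open(f"{n}.pkl","wb")); return d
def load(n): return pickle.load(open(f"{n}.pkl","rb"))
def cloud(d):
    v,u=np.mgrid[:480,:640]; z=d["depth"]
    p=np.stack([(u-d["cx"])/d["fx"]*z,(v-d["cy"])/d["fy"]*z,z],-1)
    R=cv2.Rodrigues(np.array(d["rvec"],float))[0]
    w=(p-np.array(d["tvec"]).ravel())@R
    w[z==0]=np.nan
    return w
def proj(d,P): return cv2.projectPoints(np.array(P,float).reshape(-1,3),np.array(d["rvec"],float),np.array(d["tvec"],float),np.array([[d["fx"],0,d["cx"]],[0,d["fy"],d["cy"]],[0,0,1.]]),None)[0].reshape(-1,2)
E
python3 - <<'E'
from h import *
d=snap(0)
print(arm.observe())
for c in d: print(c,d[c]["fx"],d[c]["rvec"],d[c]["tvec"])
E
```

```text
{'clock': 0.1, 'joints': array([-1.45059238,  0.43513771,  0.02498506,  1.57397041, -0.0115998 ,
        1.13399754, -0.07512244]), 'dq': array([-0.00188808, -0.0020106 , -0.00033023, -0.00099783, -0.00024912,
       -0.00046451, -0.00099666]), 'joint_efforts': array([ 3.17147576e-03, -6.69122028e+01,  9.88014378e-01, -3.15144503e+01,
       -6.04201597e-02,  3.74069985e-02,  2.58315600e-05]), 'position': array([0.13806294, 0.60911038, 0.22604707]), 'ee_rot': array([-3.49412496e-01, -3.12207778e+00,  2.14852583e-03]), 'force': array([-0.61820811,  0.35828778, -0.17443721]), 'ft_torque': array([ 0.04602563, -0.01716423, -0.01794046]), 'gripper_force': 0.0, 'width': 1.0035254684397916}
top 506.94092313196916 [ 2.12477537 -2.16433919  0.19092822] [-0.01125301  0.58663555  1.07119808]
side 482.21932120687427 [ 2.35198837 -0.37787717  0.16509441] [-0.54135211  0.20055591  0.92268605]
```

View pics/top0.png

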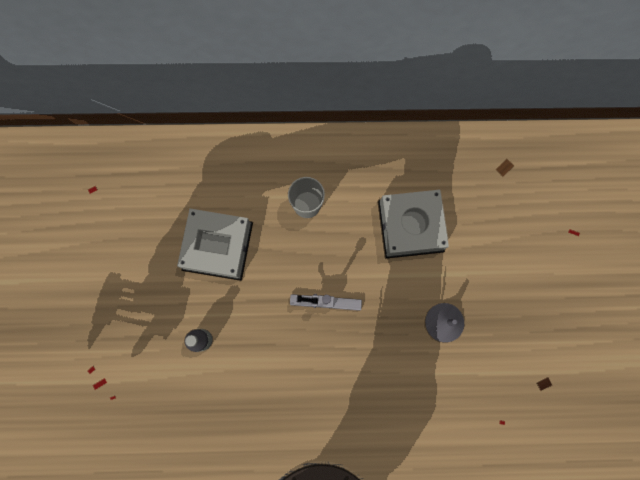

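View pics/side0.png

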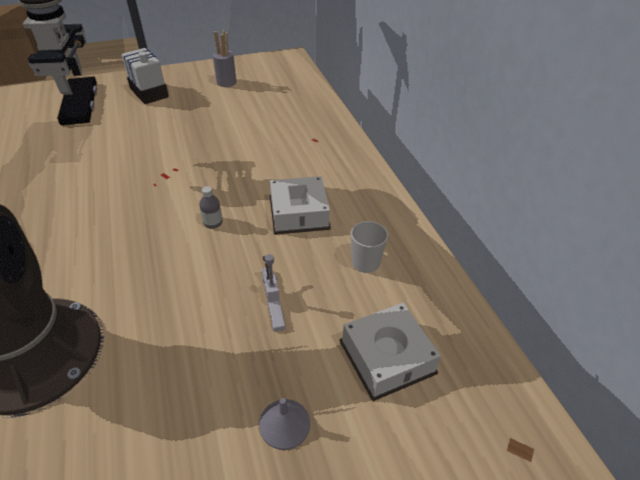

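Top picture: round mould at (414,223), oblong mould at (215,244), cup (306,197), funnel (445,322), bottle (197,341). The gauge runs from (291,300) to (361,305), with its lever half at the left (+y) and the bare half at the right; the knob is near (327,300).

```bash
python3 - <<'E'
from h import *
d=load(0); t=d["top"]; w=cloud(t); s=cloud(d["side"])
def st(m,w=w): return np.nanmedian(w[m],0).round(4), m.sum()
v,u=np.mgrid[:480,:640]
# mould top: points z 55..65mm in region
m=(u>370)&(u<455)&(v>180)&(v<265)&(abs(w[...,2]-.06)<.008)
print("mould top",st(m)); 
r=cv2.minAreaRect(w[m][:,:2].astype(np.float32)*1000); print(r)
p=(abs(u-414)<8)&(abs(v-222)<8); print("pocket",st(p), np.nanpercentile(w[p][:,2],[5,95]))
# mouth: hole pixels
h=(abs(u-414)<25)&(abs(v-223)<25)&(w[...,2]<.052); print("hole",cv2.minEnclosingCircle(w[h][:,:2].astype(np.float32)*1000))
g=(u>280)&(u<372)&(v>285)&(v<320)
for lo,hi in((.008,.022),(.03,.055),(.055,.09),(.12,.15)):
    m=g&(w[...,2]>lo)&(w[...,2]<hi); print(lo,st(m)); 
    if m.sum()>5: print(cv2.minAreaRect(w[m][:,:2].astype(np.float32)*1000))
gs=(s[...,0]>.28)&(s[...,0]<.52)&(abs(s[...,1])<.14)
for lo,hi in((.008,.022),(.03,.055),(.055,.09),(.12,.15)):
    m=gs&(s[...,2]>lo)&(s[...,2]<hi); print("side",lo,st(m,s)); 
    if m.sum()>5: print(cv2.minAreaRect(s[m][:,:2].astype(np.float32)*1000))
ms=(s[...,0]>.45)&(s[...,0]<.75)&(s[...,1]<-.08)&(abs(s[...,2]-.06)<.004); print("mould side",cv2.minAreaRect(s[ms][:,:2].astype(np.float32)*1000), st(ms,s))
c=t["img"][270:330,270:390]; cv2.imwrite("pics/c0.png",cv2.cvtColor(cv2.resize(c,None,fx=6,fy=6,interpolation=cv2.INTER_CUBIC),cv2.COLOR_RGB2BGR))
for q in((445,322),(306,197),(197,341)): print(q,w[q[1],q[0]])
E
```

```text
mould top (array([ 0.6385, -0.2198,  0.0594]), np.int64(2898))
((639.9791870117188, -219.81903076171875), (131.13597106933594, 131.85888671875), 5.277214050292969)
pocket (array([ 0.6438, -0.2253,  0.0215]), np.int64(225)) [0.01813933 0.02537292]
hole ((643.2643432617188, -214.2093505859375), 36.772090911865234)
0.008 (array([ 0.4651, -0.051 ,  0.0154]), np.int64(464))
((467.1651611328125, -19.292030334472656), (159.76564025878906, 24.49331283569336), 84.46556854248047)
0.03 (array([ 0.4666, -0.0052,  0.0485]), np.int64(213))
((468.6146545410156, -8.549192428588867), (54.197998046875, 28.637550354003906), 88.64256286621094)
0.055 (array([0.4728, 0.031 , 0.0692]), np.int64(67))
((471.0542297363281, 12.640289306640625), (58.140926361083984, 13.210675239562988), 85.39852905273438)
0.12 (array([ 0.4673, -0.0191,  0.1335]), np.int64(62))
((467.3229675292969, -19.094478607177734), (15.74307632446289, 15.527670860290527), 45.396392822265625)
side 0.008 (array([ 0.4643, -0.062 ,  0.0154]), np.int64(407))
((468.46185302734375, -19.28630828857422), (161.57498168945312, 24.314374923706055), 84.45954132080078)
side 0.03 (array([ 0.467 , -0.0239,  0.0481]), np.int64(257))
((469.759521484375, -6.558523178100586), (61.07960510253906, 29.538545608520508), 84.2155990600586)
side 0.055 (array([ 0.4686, -0.0203,  0.0681]), np.int64(66))
((469.6964111328125, 9.779289245605469), (66.97762298583984, 7.893868446350098), 88.15800476074219)
side 0.12 (array([ 0.468 , -0.0223,  0.1314]), np.int64(89))
((468.8485107421875, -19.58854103088379), (17.918922424316406, 18.254953384399414), 0.0491986982524395)
mould side ((641.3258056640625, -219.13963317871094), (132.28976440429688, 132.85696411132812), 5.56212854385376) (array([ 0.6378, -0.2271,  0.0594]), np.int64(3711))
(445, 322) [ 0.41691235 -0.27649871  0.04862057]
(306, 197) [0.7118717  0.02077999 0.00250902]
(197, 341) [0.3880571  0.2447797  0.09794605]
```

View pics/c0.png

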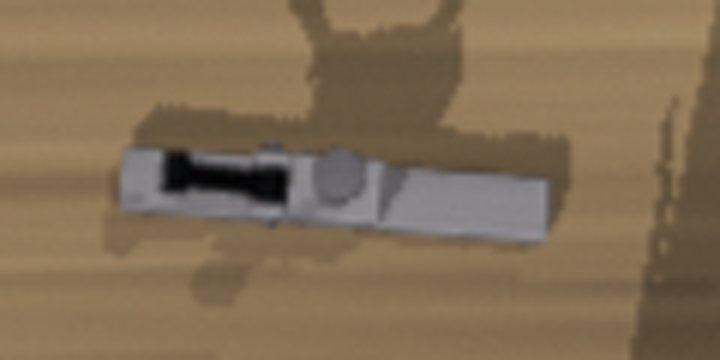

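The crop shows the lever (black) on the left half and the bare half at the right, so local +y points left at about 84.5° and the grip point is about (0.4615, -0.084). I'm heading there.

Emit:
jog_arm:
  rows:
    - [[3.5, -4.4, 0], [0, 0, -6], 1]
    - [[7, -8.8, 0], [0, 0, -12], 1]
    - [[10.5, -13.2, 0], [0, 0, -18], 1]
    - [[14, -17.6, 0], [0, 0, -24], 1]
    - [[17.5, -22, 0], [0, 0, -30], 1]
    - [[21, -26.4, 0], [0, 0, -36], 1]
    - [[24.5, -30.8, 0], [0, 0, -42], 1]
    - [[28, -35, 0], [0, 0, -48], 1]

```text
clock: 1.1
position: [0.4188, 0.2579, 0.2267]
ee_rot: [-1.594, -2.707, -0.0]
force: [0.3, 0.7, 0.8]
width: 1.0
gripper_force: 0.0
```

Emit:
jog_arm:
  rows:
    - [[1, -5, 0], [0, 0, -6], 1]
    - [[2, -10, 0], [0, 0, -12], 1]
    - [[3, -15, 0], [0, 0, -18], 1]
    - [[3.5, -20, 0], [0, 0, -24], 1]
    - [[4, -25, 0], [0, 0, -28], 1]
    - [[4.4, -30, 0], [0, 0, -32], 1]
    - [[4.4, -34.4, 0], [0, 0, -34.8], 1]
    - [[4.4, -34.4, 0], [0, 0, -34.8], 1]

```text
clock: 2.1
position: [0.4615, -0.088, 0.2268]
ee_rot: [2.333, 2.103, -0.001]
force: [-0.4, 1.1, -0.6]
width: 0.998
gripper_force: 0.0
```

```bash
python3 - <<'E'
from h import *
from scipy.spatial.transform import Rotation as R
o=arm.observe(); M=R.from_rotvec(o["ee_rot"]).as_matrix(); print(o["clock"],o["position"],M.round(3),np.degrees(np.arctan2(M[1,1],M[0,1])),o["joints"],o["force"])
E
```

```text
2.1 [ 0.46151514 -0.08801943  0.22679899] [[ 0.104  0.995  0.   ]
 [ 0.995 -0.104 -0.001]
 [-0.001  0.    -1.   ]] -5.946776181507444 [-0.49389688  0.19297648  0.67721912  1.97578816 -0.14030867  1.01886543
  0.14429234] [-0.44071683  1.06831963 -0.62390058]
```

Emit:
jog_arm:
  rows:
    - [[0, 0, -5], [0, 0, 0.3], 1]
    - [[0, 0, -10], [0, 0, 0.3], 1]
    - [[0, 0, -15], [0, 0, 0.3], 1]
    - [[0, 0, -19], [0, 0, 0.3], 1]
    - [[0, 0, -21.3], [0, 0, 0.3], 1]
    - [[0, 0, -22.3], [0, 0, 0.3], 1]
    - [[0, 0, -22.3], [0, 0, 0.3], 1]

```text
clock: 2.98
position: [0.462, -0.084, 0.0036]
ee_rot: [-2.32, -2.117, 0.001]
force: [0.4, -0.5, 0.1]
width: 0.998
gripper_force: 0.0
```

Emit:
jog_arm:
  rows:
    - [[0, 0, 0], [0, 0, 0], 0]
    - [[0, 0, 0], [0, 0, 0], 0]
    - [[0, 0, 0], [0, 0, 0], 0]
    - [[0, 0, 0], [0, 0, 0], 0]
    - [[0, 0, 0], [0, 0, 0], 0]
    - [[0, 0, 0], [0, 0, 0], 0]
  newtons: 55

```text
clock: 3.72
position: [0.4621, -0.0844, 0.0037]
ee_rot: [2.321, 2.117, 0.0]
force: [-0.2, 0.6, -0.2]
width: 0.396
gripper_force: 0.0
```

Emit:
jog_arm:
  rows:
    - [[0, 0, 0], [0, 0, 0], 0]
    - [[0, 0, 0], [0, 0, 0], 0]
    - [[0, 0, 0], [0, 0, 0], 0]
    - [[0, 0, 0], [0, 0, 0], 0]
    - [[0, 0, 0], [0, 0, 0], 0]
    - [[0, 0, 0], [0, 0, 0], 0]

```text
clock: 4.47
position: [0.4621, -0.0845, 0.0037]
ee_rot: [2.321, 2.117, -0.0]
force: [0.3, -0.4, -1.3]
width: 0.254
gripper_force: 55.0
```

Emit:
jog_arm:
  rows:
    - [[0, 0, 1], [0, 0, 0], 0]
    - [[0, 0, 3], [0, 0, 0], 0]
    - [[0, 0, 5], [0, 0, 0], 0]
    - [[0, 0, 7.5], [0, 0, 0], 0]
    - [[0, 0, 10], [0, 0, 0], 0]
    - [[0, 0, 10], [0, 0, 0], 0]

```text
clock: 5.22
position: [0.4631, -0.0845, 0.1053]
ee_rot: [2.319, 2.116, 0.004]
force: [0.2, -0.3, -2.4]
width: 0.256
gripper_force: 55.0
```

```bash
python3 - <<'E'
from h import *
d=snap(1); s=d["side"]
u,v=proj(s,[.46,-.03,.13])[0].astype(int); print(u,v)
cv2.imwrite("pics/c1.png",cv2.cvtColor(cv2.resize(s["img"][max(v-90,0):v+90,u-110:u+110],None,fx=3.3,fy=3.3,interpolation=cv2.INTER_CUBIC),cv2.COLOR_RGB2BGR))
o=arm.observe();print(o["force"],o["width"],o["gripper_force"],o["position"])
E
```

```text
266 262
[ 0.15349045 -0.43707285 -3.02332471] 0.25874447676763995 54.99255895614624 [ 0.46184541 -0.08415424  0.10356068]
```

View pics/c1.png

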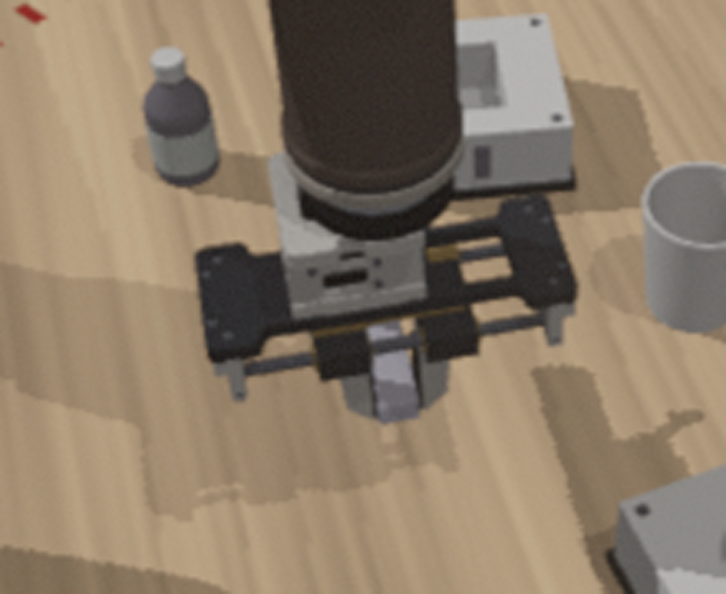

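The crop shows the gauge held by the bare end, with the gripper hiding the rest. I'll measure the beam's tilt from the depth.

```bash
python3 - <<'E'
from h import *
d=load(1)
for c in d:
    w=cloud(d[c]); P=w.reshape(-1,3); img=d[c]["img"].reshape(-1,3)
    c0=np.array([.4678,-.0193]); a=np.array([.0965,.995]); b=np.array([.995,-.0965])
    y=(P[:,:2]-c0)@a; x=(P[:,:2]-c0)@b
    for lo in range(-100,110,10):
        m=(y*1000>lo)&(y*1000<lo+10)&(abs(x)<.014)&(P[:,2]>.04)&(P[:,2]<.26)
        if m.sum(): print(c,lo,m.sum(),np.percentile(P[m][:,2],[5,25,50,75,95]).round(3))
E
```

```text
top -20 29 [0.129 0.149 0.15  0.151 0.153]
top -10 68 [0.143 0.15  0.153 0.235 0.236]
top 0 75 [0.134 0.151 0.232 0.234 0.236]
top 10 68 [0.115 0.146 0.15  0.151 0.152]
top 20 71 [0.139 0.145 0.146 0.148 0.15 ]
top 30 60 [0.113 0.116 0.144 0.151 0.157]
top 40 61 [0.112 0.115 0.119 0.161 0.166]
top 50 65 [0.114 0.116 0.167 0.173 0.177]
top 60 49 [0.112 0.116 0.117 0.169 0.176]
top 70 59 [0.112 0.114 0.116 0.117 0.118]
top 80 2 [0.11  0.111 0.113 0.114 0.115]
side -100 138 [0.183 0.186 0.193 0.209 0.219]
side -90 288 [0.196 0.216 0.225 0.235 0.243]
side -80 146 [0.103 0.109 0.115 0.117 0.139]
side -70 58 [0.114 0.115 0.116 0.117 0.134]
side -60 52 [0.114 0.115 0.116 0.117 0.123]
side -50 42 [0.114 0.115 0.116 0.117 0.118]
side -40 3 [0.113 0.114 0.114 0.115 0.115]
side -30 33 [0.114 0.115 0.116 0.117 0.118]
side -20 13 [0.113 0.114 0.115 0.115 0.116]
```

Level: the beam top is at 0.116 at both ends. Next I move it over the round mould.

Emit:
jog_arm:
  rows:
    - [[1, -1, 1], [0, 0, 0], 0]
    - [[3.5, -4, 2], [0, 0, 0], 0]
    - [[6.5, -7.5, 2], [0, 0, 0], 0]
    - [[9.5, -11, 2], [0, 0, 0], 0]
    - [[12.5, -14.5, 2], [0, 0, 0], 0]
    - [[15.5, -18, 2], [0, 0, 0], 0]
    - [[17.3, -20, 2], [0, 0, 0], 0]
    - [[17.3, -20, 2], [0, 0, 0], 0]

```text
clock: 6.32
position: [0.6354, -0.2877, 0.1227]
ee_rot: [2.323, 2.114, -0.003]
force: [-0.9, -0.7, -2.6]
width: 0.251
gripper_force: 55.0
```

```bash
python3 - <<'E'
from h import *
d=snap(2)
for c in d:
    w=cloud(d[c]); P=w.reshape(-1,3)
    near=(np.hypot(P[:,0]-.64,P[:,1]+.22)<.05)
    k=near&(P[:,2]>.245)&(P[:,2]<.275); k2=(np.hypot(P[:,0]-.64,P[:,1]+.22)<.02)&(P[:,2]>.15)
    if k.sum(): print(c,k.sum(),np.median(P[k],0).round(4),cv2.minAreaRect(P[k][:,:2].astype(np.float32)*1000))
    b=(abs(P[:,2]-.136)<.005)&(np.hypot(P[:,0]-.64,P[:,1]+.22)<.1); print(c,b.sum(),cv2.minAreaRect(P[b][:,:2].astype(np.float32)*1000) if b.sum()>5 else 0)
print(arm.observe()["position"])
E
```

```text
top 77 [ 0.6399 -0.22    0.251 ] ((639.907958984375, -220.3324737548828), (15.930747032165527, 15.891132354736328), 88.8284912109375)
top 290 ((641.8721923828125, -202.89010620117188), (121.71221160888672, 24.496469497680664), 84.71675872802734)
side 285 ((629.345703125, -221.25271606445312), (56.37662887573242, 160.33567810058594), 3.03922438621521)
[ 0.63452229 -0.28485959  0.12281512]
```

Emit:
jog_arm:
  rows:
    - [[0, 0, -2], [0, 0, 0], 0]
    - [[0, 0, -4], [0, 0, 0], 0]
    - [[0, 0, -5], [0, 0, 0], 0]
    - [[0, 0, -5.6], [0, 0, 0], 0]
    - [[0, 0, -5.8], [0, 0, 0], 0]
    - [[0, 0, -5.9], [0, 0, 0], 0]
    - [[0, 0, -5.9], [0, 0, 0], 0]

```text
clock: 7.3
position: [0.6354, -0.2846, 0.0652]
ee_rot: [2.321, 2.116, 0.001]
force: [0.2, 0.3, -2.4]
width: 0.256
gripper_force: 55.0
```

Emit:
jog_arm:
  rows:
    - [[0, 0, -0.1], [0, 0, 0], 0]
    - [[0, 0, -0.1], [0, 0, 0], 0]

```text
clock: 7.55
position: [0.6353, -0.2847, 0.064]
ee_rot: [2.321, 2.116, 0.0]
force: [-0.7, -0.8, -1.1]
width: 0.256
gripper_force: 55.0
```

Emit:
jog_arm:
  rows:
    - [[0, 0, -0.05], [0, 0, 0], 0]
    - [[0, 0, -0.05], [0, 0, 0], 0]

```text
clock: 7.8
position: [0.6353, -0.2847, 0.0638]
ee_rot: [2.321, 2.116, 0.001]
force: [-1.1, -0.6, 3.3]
width: 0.255
gripper_force: 55.0
```

Emit:
jog_arm:
  rows:
    - [[0, 0, 0], [0, 0, 0], 0.5]
    - [[0, 0, 0], [0, 0, 0], 0.6]
    - [[0, 0, 0], [0, 0, 0], 0.7]
    - [[0, 0, 0], [0, 0, 0], 0.7]
    - [[0, 0, 0], [0, 0, 0], 0.7]
    - [[0, 0, 0], [0, 0, 0], 0.7]

```text
clock: 8.55
position: [0.6351, -0.2844, 0.0632]
ee_rot: [2.321, 2.117, 0.0]
force: [-1.2, -0.2, 0.1]
width: 0.698
gripper_force: 0.0
```

Emit:
jog_arm:
  rows:
    - [[0, 0, 2], [0, 0, 0], 0.7]
    - [[0, 0, 5], [0, 0, 0], 0.7]
    - [[0, 0, 9], [0, 0, 0], 0.6]
    - [[0, 0, 13], [0, 0, 0], 0.5]
    - [[0, 0, 18], [0, 0, 0], 0.3]
    - [[-5, -6, 20], [0, 0, 0], 0]
    - [[-10, -12, 20], [0, 0, 0], 0]
    - [[-14, -16, 20], [0, 0, 0], 0]

```text
clock: 9.55
position: [0.5125, -0.4263, 0.265]
ee_rot: [2.319, 2.115, 0.001]
force: [0.4, 0.1, 0.5]
width: 0.114
gripper_force: 0.0
```

```bash
cat > m.py <<'E'
from h import *
import sys
n=sys.argv[1]; d=snap(n)
for c in d:
    w=cloud(d[c]); P=w.reshape(-1,3); r=np.hypot(P[:,0]-.64,P[:,1]+.22); P=P[r<.1]
    for nm,lo,hi in(("beam",.07,.082),("knob",.15,.22)):
        Q=P[(P[:,2]>lo)&(P[:,2]<hi)]
        if len(Q)>5: print(c,nm,len(Q),np.percentile(Q[:,2],[5,50,95]).round(4),cv2.minAreaRect(Q[:,:2].astype(np.float32)*1000))
o=arm.observe(); print(o["clock"],o["position"],o["width"])
E
python3 m.py 3; python3 -c "
from h import *
s=load(3)['side'];cv2.imwrite('pics/c3.png',cv2.cvtColor(cv2.resize(s['img'][240:420,300:480],None,fx=3.3,fy=3.3,interpolation=cv2.INTER_CUBIC),cv2.COLOR_RGB2BGR))"
```

```text
top beam 546 [0.0718 0.0754 0.0789] ((640.050537109375, -219.27023315429688), (160.0257110595703, 24.846023559570312), 84.82036590576172)
top knob 87 [0.158  0.1925 0.1954] ((639.5718994140625, -218.4570770263672), (16.184478759765625, 16.32021141052246), 3.7050588130950928)
9.65 [ 0.5059169  -0.43244782  0.26586641] 0.03419622355907356
```

View pics/c3.png

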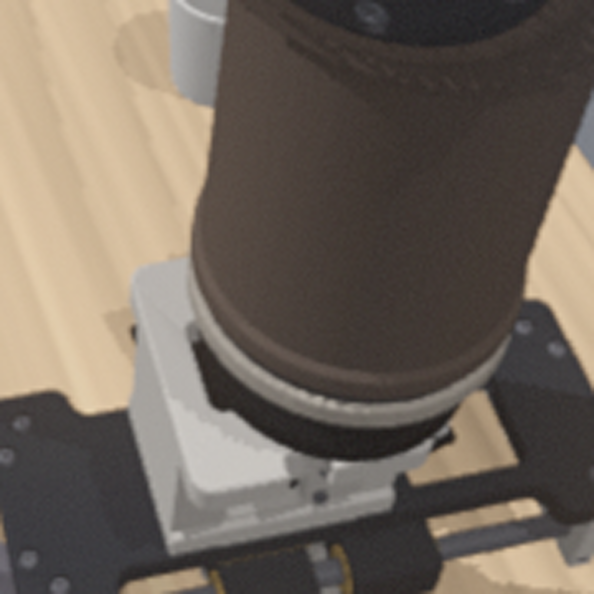

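The gripper hides the gauge in this crop, but the top depth shows the beam centred at (0.640,-0.219), level at 0.0755.

Emit:
jog_arm:
  rows:
    - [[0, 0, 0], [0, 0, 0], 0]
    - [[0, 0, 0], [0, 0, 0], 0]

```text
clock: 9.9
position: [0.515, -0.4233, 0.2632]
ee_rot: [2.319, 2.119, 0.002]
force: [0.4, 0.5, -0.8]
width: 0.005
gripper_force: 0.0
```

Emit:
jog_arm:
  rows:
    - [[2.5, 4, 0], [0, 0, 0], 0]
    - [[5, 8.2, 0], [0, 0, 0], 0]
    - [[7.5, 12.2, 0], [0, 0, 0], 0]
    - [[10, 16.3, 0], [0, 0, 0], 0]
    - [[12.5, 20.4, 0], [0, 0, 0], 0]
    - [[12.5, 20.4, -3], [0, 0, 0], 0]
    - [[12.5, 20.4, -5], [0, 0, 0], 0]
    - [[12.5, 20.4, -5], [0, 0, 0], 0]

```text
clock: 10.9
position: [0.6386, -0.2183, 0.2112]
ee_rot: [-2.316, -2.118, 0.002]
force: [0.3, 0.9, 0.5]
width: 0.006
gripper_force: 0.0
```

Emit:
jog_arm:
  rows:
    - [[0.1, -0.1, -0.8], [0, 0, 0], 0]
    - [[0.1, -0.1, -1.3], [0, 0, 0], 0]
    - [[0.1, -0.1, -1.8], [0, 0, 0], 0]
    - [[0.1, -0.1, -2.4], [0, 0, 0], 0]
    - [[0.1, -0.1, -3], [0, 0, 0], 0]
    - [[0.1, -0.1, -3.6], [0, 0, 0], 0]
    - [[0.1, -0.1, -4.2], [0, 0, 0], 0]
    - [[0.1, -0.1, -4.8], [0, 0, 0], 0]

```text
clock: 11.9
position: [0.6398, -0.2217, 0.1644]
ee_rot: [2.321, 2.117, -0.0]
force: [0.4, -0.5, 1.6]
width: 0.005
gripper_force: 0.8
```

Emit:
jog_arm:
  rows:
    - [[0, 0, -0.4], [0, 0, 0], 0]
    - [[0, 0, -0.8], [0, 0, 0], 0]
    - [[0, 0, -1.1], [0, 0, 0], 0]
    - [[0, 0, -1.4], [0, 0, 0], 0]
    - [[0, 0, -1.5], [0, 0, 0], 0]
    - [[0, 0, -1.5], [0, 0, 0], 0]

```text
clock: 12.65
position: [0.6395, -0.2213, 0.1495]
ee_rot: [-2.321, -2.117, 0.0]
force: [-0.4, 0.4, 0.4]
width: 0.005
gripper_force: 0.0
```

Emit:
jog_arm:
  rows:
    - [[0, 0, -0.2], [0, 0, 0], 0]
    - [[0, 0, -0.4], [0, 0, 0], 0]
    - [[0, 0, -0.6], [0, 0, 0], 0]

```text
clock: 13.02
position: [0.6397, -0.2214, 0.1436]
ee_rot: [-2.321, -2.117, -0.0]
force: [-0.4, 0.3, 1.8]
width: 0.006
gripper_force: 0.8
```

Emit:
jog_arm:
  rows:
    - [[0, 0, -0.1], [0, 0, 0], 0]
    - [[0, 0, -0.2], [0, 0, 0], 0]

```text
clock: 13.28
position: [0.6398, -0.2213, 0.1417]
ee_rot: [-2.321, -2.117, -0.0]
force: [0.1, 1.2, 1.7]
width: 0.007
gripper_force: 0.8
```

Emit:
jog_arm:
  rows:
    - [[0, 0, -0.1], [0, 0, 0], 0]
    - [[0, 0, -0.1], [0, 0, 0], 0]

```text
clock: 13.52
position: [0.6399, -0.2215, 0.1409]
ee_rot: [2.321, 2.117, 0.001]
force: [0.2, 1.8, 2.3]
width: 0.004
gripper_force: 1.3
```

Emit:
jog_arm:
  rows:
    - [[0, 0, -0.1], [0, 0, 0], 0]
    - [[0, 0, -0.1], [0, 0, 0], 0]

```text
clock: 13.78
position: [0.6406, -0.2216, 0.1408]
ee_rot: [2.32, 2.116, 0.002]
force: [-0.3, 1.6, 7.4]
width: 0.004
gripper_force: 4.0
```

Emit:
jog_arm:
  rows:
    - [[0, 0, -0.1], [0, 0, 0], 0]
    - [[0, 0, -0.1], [0, 0, 0], 0]

```text
clock: 14.02
position: [0.6412, -0.2218, 0.1406]
ee_rot: [2.319, 2.115, 0.004]
force: [0.4, 1.6, 12.8]
width: 0.005
gripper_force: 6.4
```

Contact: z stopped at 0.1407 with force rising to about 13 N. Lifting off and moving over the lever tip.

Emit:
jog_arm:
  rows:
    - [[0, 0, 0.3], [0, 0, 0], 0]
    - [[0, 0, 2], [0, 0, 0], 0]
    - [[0, 0, 5], [0, 0, 0], 0]
    - [[0.3, 3, 5], [0, 0, 0], 0]
    - [[0.6, 6, 5], [0, 0, 0], 0]
    - [[0.6, 6, 4], [0, 0, 0], 0]
    - [[0.6, 6, 4], [0, 0, 0], 0]

```text
clock: 14.9
position: [0.645, -0.1622, 0.1784]
ee_rot: [-2.321, -2.116, 0.002]
force: [-0.1, -0.5, -0.1]
width: 0.005
gripper_force: 0.0
```

```bash
python3 m.py 4
```

```text
top beam 11 [0.0733 0.0752 0.0796] ((626.4176635742188, -296.38153076171875), (3.23172664642334, 13.189979553222656), 71.64722442626953)
side beam 721 [0.0722 0.0753 0.0781] ((640.9337768554688, -218.63824462890625), (161.7579345703125, 24.784286499023438), 84.35501098632812)
side knob 310 [0.1834 0.2019 0.2166] ((640.0809936523438, -170.89598083496094), (19.156814575195312, 41.44575881958008), 54.29521560668945)
15.0 [ 0.64531229 -0.1631716   0.17902526] 0.0034797057106473617
```

Emit:
jog_arm:
  rows:
    - [[0, 0, -2.5], [0, 0, 0], 0]
    - [[0, 0, -4], [0, 0, 0], 0]
    - [[0, 0.2, -4.7], [0, 0, 0], 0]
    - [[0, 0.4, -5.3], [0, 0, 0], 0]
    - [[0, 0.5, -5.9], [0, 0, 0], 0]
    - [[0, 0.6, -6.4], [0, 0, 0], 0]
    - [[0, 0.7, -6.8], [0, 0, 0], 0]
    - [[0, 0.8, -7.1], [0, 0, 0], 0]

```text
clock: 16.0
position: [0.6458, -0.1541, 0.1076]
ee_rot: [2.321, 2.116, -0.0]
force: [1.1, 1.3, 1.9]
width: 0.004
gripper_force: 1.0
```

Emit:
jog_arm:
  rows:
    - [[0, 0, -0.1], [0, 0, 0], 0]
    - [[0, 0, -0.2], [0, 0, 0], 0]
    - [[0, 0, -0.2], [0, 0, 0], 0]

```text
clock: 16.38
position: [0.6456, -0.1538, 0.1057]
ee_rot: [2.321, 2.117, -0.0]
force: [0.8, 0.2, -0.5]
width: 0.007
gripper_force: 0.4
```

Emit:
jog_arm:
  rows:
    - [[0, 0, -0.1], [0, 0, 0], 0]
    - [[0, 0, -0.1], [0, 0, 0], 0]

```text
clock: 16.62
position: [0.6458, -0.1538, 0.105]
ee_rot: [2.321, 2.117, 0.0]
force: [0.2, 0.5, 3.7]
width: 0.005
gripper_force: 1.9
```

Emit:
jog_arm:
  rows:
    - [[0, 0, -0.1], [0, 0, 0], 0]
    - [[0, 0, -0.1], [0, 0, 0], 0]

```text
clock: 16.88
position: [0.6459, -0.1538, 0.1045]
ee_rot: [2.321, 2.116, 0.001]
force: [-0.0, 1.3, 8.9]
width: 0.006
gripper_force: 4.4
```

Emit:
jog_arm:
  rows:
    - [[0, 0, 0.3], [0, 0, 0], 0]
    - [[0, 0, 3], [0, 0, 0], 0]
    - [[0, 0, 8], [0, 0, 0], 0]
    - [[0, 0, 13], [0, 0, 0], 0]
    - [[-5, 3, 15], [0, 0, 0], 0]
    - [[-10, 6, 15], [0, 0, 0], 0]
    - [[-15, 10, 15], [0, 0, 0], 0]
    - [[-20, 15, 15], [0, 0, 0], 0]

```text
clock: 17.88
position: [0.4504, -0.0099, 0.2533]
ee_rot: [-2.322, -2.116, 0.001]
force: [0.8, 1.2, 1.0]
width: 0.003
gripper_force: 0.0
```

Emit:
jog_arm:
  rows:
    - [[-2, 6, 0], [0, 0, 0], 0]
    - [[-4, 12, 0], [0, 0, 0], 0]
    - [[-4, 18, 0], [0, 0, 0], 0]
    - [[-4, 18, 0], [0, 0, 0], 0]

```text
clock: 18.38
position: [0.4115, 0.1739, 0.2534]
ee_rot: [-2.313, -2.126, 0.0]
force: [0.3, -1.6, 0.0]
width: 0.006
gripper_force: 0.0
```

```bash
sed -i 's/("knob",.15,.22)/("knob",.115,.16),("lev",.085,.112)/' m.py; python3 m.py 5; python3 -c "
from h import *
d=load(5)
a=d['side']['img'][250:410,310:470];b=d['top']['img'][160:280,360:480]
f=lambda q:cv2.resize(q,(400,400),interpolation=cv2.INTER_CUBIC)
cv2.imwrite('pics/c5.png',cv2.cvtColor(np.hstack([f(a),f(b)]),cv2.COLOR_RGB2BGR))"
```

```text
top beam 484 [0.0719 0.0753 0.0789] ((639.815185546875, -219.36578369140625), (159.7102813720703, 25.06320571899414), 84.21630096435547)
top knob 72 [0.1295 0.1396 0.1426] ((639.82080078125, -218.7867889404297), (16.571340560913086, 16.18769073486328), 26.715862274169922)
top lev 351 [0.0944 0.1045 0.1109] ((641.9930419921875, -190.850830078125), (90.33444213867188, 28.432039260864258), 80.82106018066406)
side beam 693 [0.0722 0.0752 0.078 ] ((640.611328125, -219.4881591796875), (159.85000610351562, 24.717815399169922), 84.71232604980469)
side knob 120 [0.1256 0.1387 0.1409] ((641.169921875, -219.2515106201172), (18.044504165649414, 17.677623748779297), 25.088651657104492)
side lev 488 [0.0888 0.1036 0.1108] ((640.9620971679688, -191.36907958984375), (93.030517578125, 25.887556076049805), 87.44522857666016)
18.475 [0.41231039 0.16919135 0.25338385] 0.005610780583610266
```

View pics/c5.png

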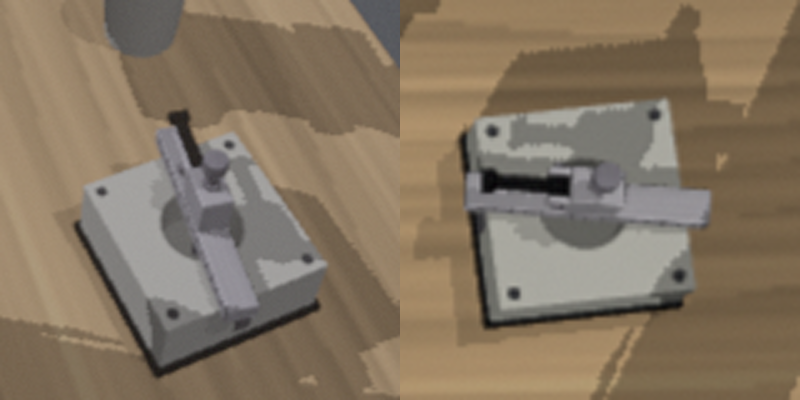

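Both crops show the gauge standing across the round mould with its rod down and the lever apparently level. I'll check the lever's height profile.

```bash
python3 - <<'E'
from h import *
d=load(5)
for c in d:
    P=cloud(d[c]).reshape(-1,3); q=P[:,:2]-[.640,-.2194]; y=q@[.0965,.995]*1000; x=q@[.995,-.0965]*1000
    for lo in range(24,80,6):
        m=(y>lo)&(y<lo+6)&(abs(x)<4)&(P[:,2]>.085)
        if m.sum(): print(c,lo,m.sum(),np.median(P[m][:,2]).round(4))
    k=(np.hypot(x,y)<7)&(P[:,2]>.13); print(c,np.median(P[k][:,2]))
E
```

```text
top 24 12 0.1058
top 30 10 0.1023
top 36 12 0.1032
top 42 11 0.1016
top 48 9 0.1021
top 54 8 0.1017
top 60 12 0.1028
top 66 11 0.1044
top 72 4 0.1009
top 0.13975657512741813
side 24 8 0.1059
side 30 10 0.1019
side 36 13 0.1023
side 42 11 0.1015
side 48 13 0.1011
side 54 14 0.102
side 60 10 0.1016
side 66 15 0.1036
side 72 1 0.1015
side 0.1392147861940572
```

```bash
python3 -c "
from cell import arm
print(arm.sign_off())"
```

```text
the job is handed in; nothing more can be done
None
```

The job is handed in: the depth gauge stands flat across the round mould with its rod pushed down to the pocket's bottom and the lever folded level, at 18.5 s of the 58 s allowed; no verdict was returned, and I steered clear of the cup, funnel and bottle but did not re-measure them.

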